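# Demould the cast chocolate bar and clamp the mould up again

### The job

The chocolate bar cast in the hinged metal mould has set: lift it out of the lower half and lay it flat on the wire rack, grooved side up, in the middle of the rack and lengthwise along it, without dropping it. Then shut the mould's lid fully and do up its clamp knob for the next pour: turn it clockwise until it just touches its rubber washer, then an eighth of a turn more. Leave the bowls, the mug, the spoon and the chopsticks where they are.

Things in the scene. Friction and masses are not known exactly. Their poses are not given: they have to be found in the camera images.
- mould: Lower half of an aluminium hinged mould, fixed, 186 x 114 mm, 32 mm high (flat upper face at z = +32). Origin: centre of its underside; x points to the hinge (away from the robot), z up. In the middle an open cavity 97 x 45 mm (x, y), 14 mm deep, floor at z = +18. Open, the lid leans over it towards the robot: an upright gripper would hit it; come in leaning back, about parallel to the lid.
- mould_hinge (a point): Middle of the hinge line (along y), at x = +94, z = +32 mm of the mould's frame. The lid (upper half, 30 mm thick, 104 mm wide, hollow underside) reaches from 6 to 182 mm from this line. On its outer face: a small filling spout at 78 mm, the clamp knob at 160 mm; strips beside the knob, 28 to 48 mm off the middle line, are clear for pushing.
- mould_lid (a joint): Lid angle in rad: 0 = shut flat on the lower half, 1.08 = open to its stop (62 degrees from level). The hinge is stiff (about 0.4 N m): the lid stays where it is left and is pushed shut with 2 to 6 N at its free end. Starts between 0.95 and 1.08. Shut, its outer face is at z = 62 mm.
- clamp_knob (a joint): Angle of the clamp knob in rad, growing clockwise seen from its outer end (tightening); range -1.2 to 1.9, starts loose at -0.65 to -0.3. At 0 it just touches its rubber washer, and its grip bar then lies exactly along the mould's x axis; 0.785 rad is an eighth of a turn. Friction about 0.17 N m; from 0 on it stiffens by 0.16 N m per rad. It does not spring back when let go.
- knob_grip (a point): On the knob's axis at half height of its grip bar; z along the axis, x along the bar. Black bar 50 mm long, 14 mm wide, 26 mm high, on a round foot 29 mm across whose top is 15 mm below this point; the lid's face is 25 mm below it. Carried on the lid near its free end: with the lid shut at x = -66, y = 0, z = 87 mm of the mould's frame.
- bar: Dark chocolate bar, rigid, 94 mm long (x), 42 mm wide (y), 38 mm high, 0.13 to 0.25 kg; top scored into five segments by four grooves across it; plain flat sides up to 32 mm. Origin: centre of the underside; x along its length, z up (grooved side). Starts in the mould's cavity, lengthwise along the mould's x, 24 mm of it above the lower half, 1.5 mm play all round.
- rack: Wire cooling rack, fixed, 200 mm (x) by 140 mm (y), top of its wires at z = 24 mm. Origin: centre of its underside on the worktop; x along its long side, y across. The rack stands beside the mould, on its left or its right.
- spoon: Steel spoon 165 mm long lying on the worktop between mould and rack; origin at its centre underneath. Leave alone.
- small_bowl: White porcelain bowl with a dark rim, 127 mm across, 64 mm high, front left; origin under its centre. Leave alone.
- big_bowl: Plain white bowl, 155 mm across, 70 mm high, front right; origin under its centre. Leave alone.
- mug: Mug with handle, 78 mm across, 102 mm high, at the left; origin under its centre. Leave alone.
- stick_a: Wooden chopstick, 230 mm long, 8 mm thick, lying behind the spoon towards the back, across the view; origin at its centre underneath. Leave alone.
- stick_b: Wooden chopstick, 227 mm long, beside the other one; origin at its centre underneath. Leave alone.

How it is judged:
By the outcome, as a careful person would: the job done as asked, in the order asked, and still so for the second after the job is handed in, with the robot touching nothing.
It also fails if it takes over 64 s, if anything falls off the work surface, if the arm or the gripper's body presses on something with over 40 N, if the wrist force passes 120 N, or if a joint passes its speed limit or range.

### The arm

A 6-joint arm with a two-finger parallel gripper is mounted at the origin on a cart in front of the work surface, level with it; the furniture and walls round the work are solid. World frame = base frame: x ahead of the robot, y to its left, z up, the work surface at z = 0. Lengths are in m, angles in degrees, forces in N, time in s.
With the tool pointing down it reaches from about 0.35 to 0.925 m from the base axis. Payload 6.4 kg.
Tool frame: the origin (TCP) lies midway between the tips of the shut fingers; the grasp point (between the pads) lies ctrl.tcp_to_grasp behind it (ctrl.tcp_to_grasp is the distance from the TCP to the grasp point, in m); z points along the fingers, y is the line along which they close (so a half turn about z gives the same grasp; the last joint's range is limited). The gripper opens to 94 mm and grips with 3 to 60 N. Pads are 16 mm wide; open, the fingers measure 119 mm over their backs; the gripper's body (75 mm by 177 mm) begins 78 mm behind the grasp point.
Start: joints at [55.17, 14.043, 89.255, -0, 76.702, -9.975], TCP at [0.273, 0.59, 0.18] pointing down, gripper open.
Joint ranges: [-179.41, 179.41], [-58.25, 129.5], [7.25, 145.43], [-54.29, 234.29], [11.92, 165.04], [-157.13, 157.13]. Speed limits (degrees/s): [147.25, 147.25, 180, 180, 180, 180].

### API

Orientations are given as [roll, pitch, yaw] about the fixed x, y, z axes, in that order (R = Rz(yaw) Ry(pitch) Rx(roll)).
In Python, from bench import ctrl, read_camera, camera_model, finish_job, read_t, read_joint_positions, read_joint_velocities, read_joint_torque, read_tool_pos, read_tool_rot, read_ft_force, read_ft_torque, read_gripper_width, read_grasp_force gives the robot as it stands. Calls block until the motion is done:
- ctrl.goto(position, orientation): joint-space move of the TCP to a pose.
- ctrl.servo_line(position, rotation=None, vel=0.15, stop_force=None): straight line of the TCP; rotation=None keeps the orientation; vel is the mean speed in m/s. With stop_force (N) it stops when the force on the tool has changed by that much, and returns True; else False.
- ctrl.move_j(angles): joint-space move.
- ctrl.let_go() and ctrl.close_gripper(newtons=None): open the fingers fully, or close them until they stop; newtons is the grip in N (None keeps the last).
- ctrl.dwell(seconds).
- ctrl.inverse_kinematics(position, orientation): joint angles nearest the present ones, or None.
- read_camera(name): name is "side" or "top"; returns the picture (400x640x3 uint8, blue, green, red); there is no depth.
- camera_model(name): a dict with "camera_matrix" (3x3 intrinsics, pixels), "rvec" (rotation vector, rad) and "tvec" (3), from world to camera coordinates, as OpenCV has them. Camera axes: x right, y down, z forward; pixel columns grow to the right and rows downward; lengths in m; the calibration is good to about 2 mm. A picture is of the moment at which its call begins. camera_model takes no time and is no camera call.
A pose or a line that the arm cannot do raises ctrl.MotionError and nothing moves.
- finish_job(): hands the job in; it is judged then, once.
Readings, each from a call of its own:
- read_t(): time.
- read_joint_positions(): joint angles.
- read_joint_velocities(): joint speeds.
- read_joint_torque(): joint torques, N m.
- read_tool_pos(): TCP position.
- read_tool_rot(): TCP orientation.
- read_ft_force(): force on the tool from outside, world axes, zero at the start.
- read_ft_torque(): the same for the moment, N m.
- read_gripper_width(): finger opening in m.
- read_grasp_force(): force on a finger pad.
Only numpy, scipy, OpenCV 4.12 (cv2) and the standard library are available. Lean on these libraries where they do the work, as an engineer would, in place of code of your own. Each camera call takes 0.05 s, during which the arm holds its last target. There are 200 camera calls.

## Working session

There is one attempt and no reset: what is moved stays moved. The work goes in short steps, each a Python script; the robot and the scene stay as the last script left them, time stands still between calls to the robot, and variables do not carry over. Pictures are saved under pics/ and viewed, at most 10 in all, crops included, and the job is handed in when it is done.

```bash
ls; mkdir -p pics
python3 - <<'E'
from bench import *
import cv2
for n in("side","top"):
    cv2.imwrite(f"pics/{n}0.png",read_camera(n)); m=camera_model(n)
    R=cv2.Rodrigues(m["rvec"])[0]; print(n,m["camera_matrix"],(-R.T@m["tvec"].reshape(3)),R[2])
print(ctrl.tcp_to_grasp,read_t(),read_tool_rot())
E
```

```text
pics
side [[385.53835564   0.         321.96152377]
 [  0.         385.53835564 200.74732281]
 [  0.           0.           1.        ]] [ 0.08090059 -0.99242995  0.96673168] [ 0.32536974  0.7147505  -0.61908501]
top [[382.90068727   0.         317.93170058]
 [  0.         382.90068727 199.93365181]
 [  0.           0.           1.        ]] [0.25714143 0.02976001 1.3600898 ] [ 0.1956103  -0.00118331 -0.98068099]
0.0188 0.1 [-1.79906060e+02 -1.79341524e-02  1.55141796e+02]
```

View pics/side0.png

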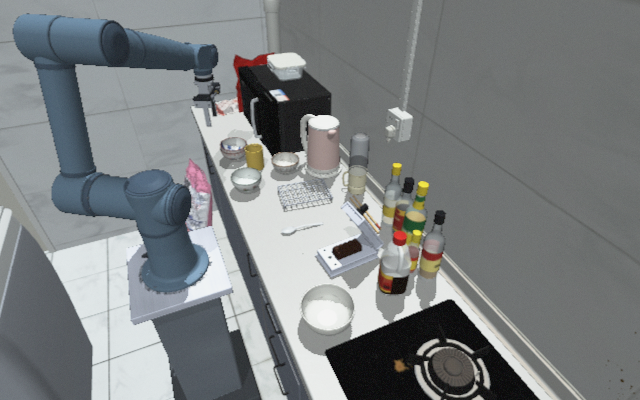

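View pics/top0.png

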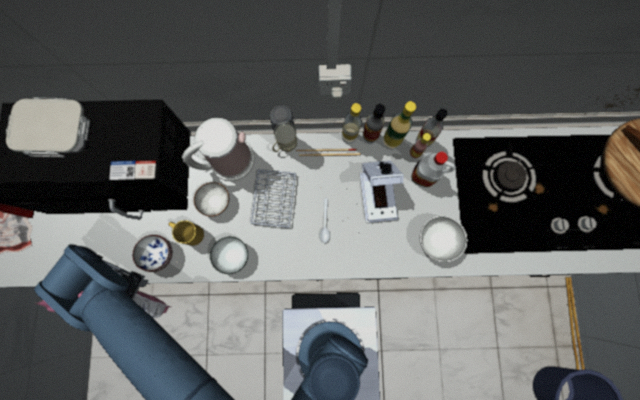

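The mould is at top (380,193), with its lid up towards the hinge at row ~165. The rack is at top (275,199), the spoon at (325,220) and the chopsticks at (320,152). Next: enlarged crops.

Run:
```python
import cv2,numpy as np
t=cv2.imread("pics/top0.png");s=cv2.imread("pics/side0.png")
a=cv2.resize(t[150:235,345:425],None,fx=7,fy=7,interpolation=cv2.INTER_CUBIC)
cv2.imwrite("pics/topm.png",a)
b=cv2.resize(s[170:282,265:395],None,fx=6,fy=5.3571*1.12,interpolation=cv2.INTER_CUBIC)
b=cv2.resize(s[182:282,265:395],None,fx=6,fy=6,interpolation=cv2.INTER_CUBIC)
cv2.imwrite("pics/sidem.png",b)
c=cv2.resize(t[160:235,240:310],None,fx=8,fy=8,interpolation=cv2.INTER_CUBIC)
cv2.imwrite("pics/topr.png",c)
```

```text
(no output)
```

View pics/topm.png

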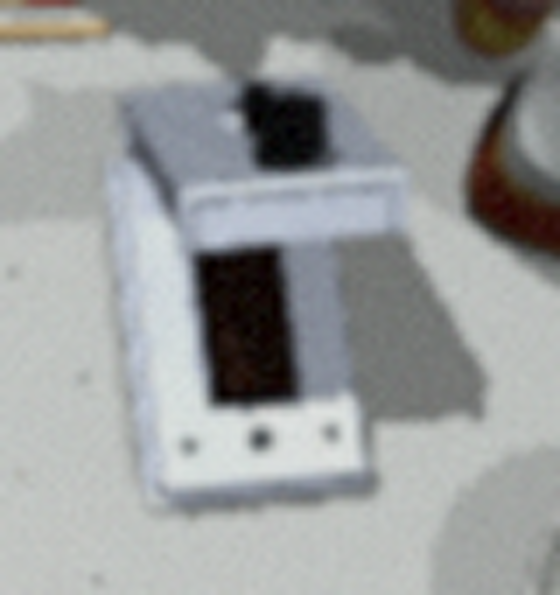

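View pics/sidem.png

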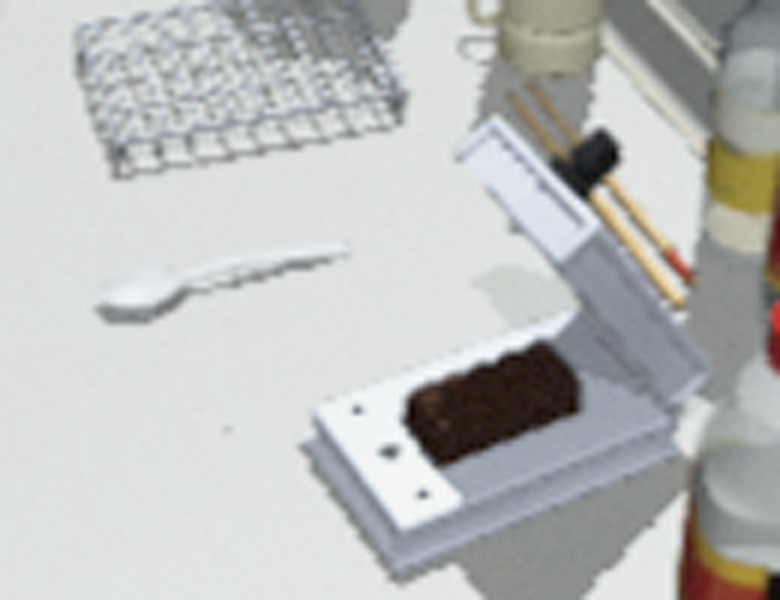

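View pics/topr.png

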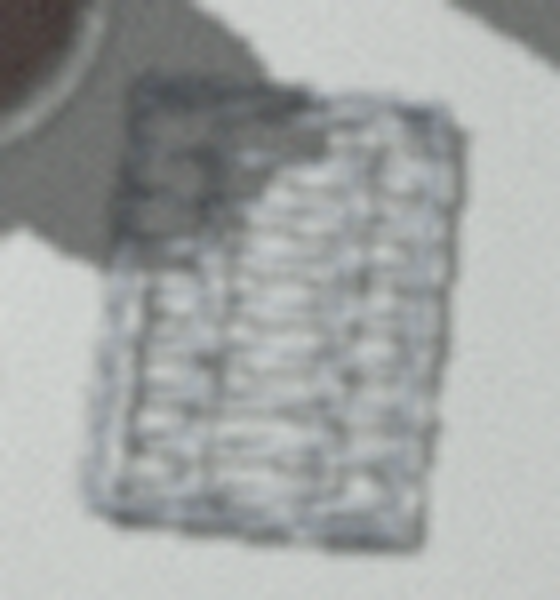

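The side crop shows the mould with the bar in it and the lid open, its free-end outer corners at about (497,117) and (603,222). The top crop shows the centre screw hole at (260,438) and the rack's corners at about (90,507), (138,82), (452,100) and (418,543). Next I fit the poses from these correspondences.

```bash
cat > h.py <<'E'
import numpy as np, cv2
from scipy.optimize import least_squares
from scipy.spatial.transform import Rotation as Ro
from bench import camera_model
M={n:camera_model(n) for n in("side","top")}
def proj(n,P):
    m=M[n]; return cv2.projectPoints(np.asarray(P,float).reshape(-1,1,3),np.array(m["rvec"],float),np.array(m["tvec"],float),m["camera_matrix"],None)[0][:,0]
def uncrop(p,o,s): return (np.asarray(p,float)+.5)/s-.5+o
def world(q,P): # q=x,y,yaw ; P in frame, mm
    P=np.atleast_2d(np.asarray(P,float))/1000; c,s=np.cos(q[2]),np.sin(q[2])
    return np.c_[q[0]+c*P[:,0]-s*P[:,1],q[1]+s*P[:,0]+c*P[:,1],P[:,2]]
def lid(th,d,y,n): # point on lid in mould frame, mm
    return [94-d*np.cos(th)+n*np.sin(th),y,32+d*np.sin(th)+n*np.cos(th)]
E
python3 - <<'E'
from h import *
T=lambda u,v:("top",uncrop((u,v),(345,150),7)); S=lambda u,v:("side",uncrop((u,v),(265,182),6))
R=lambda u,v:("top",uncrop((u,v),(240,160),8))
fix=[(T(260,438),(-66,0,32)),(S(390,452),(-66,0,32)),(T(163,488),(-88,52,32)),(T(362,472),(-88,-52,32)),
 (S(318,412),(-88,52,32)),(S(403,527),(-88,-52,32)),(S(400,580),(-93,-57,0)),(T(212,404),(-47,21,45)),(T(298,400),(-47,-21,45))]
ld=[(T(183,190),(182,52,30)),(T(410,172),(182,-52,30)),(T(188,250),(182,52,0)),(T(404,234),(182,-52,0)),
 (S(497,116),(182,52,30)),(S(604,222),(182,-52,30)),(S(458,155),(182,52,0)),(S(577,270),(182,-52,0)),(S(711,365),(6,-52,30)),(T(122,97),(6,52,30))]
def res(q):
    r=[]
    for (n,p),P in fix: r.append(proj(n,world(q,P))[0]-p)
    for (n,p),P in ld: r.append(proj(n,world(q,lid(q[3],*P)))[0]-p)
    return np.ravel(r)
s=least_squares(res,[.55,-.2,0,1],loss="soft_l1",f_scale=.7,x_scale=[.01,.01,.1,.1])
print("mould",s.x,np.degrees(s.x[2:])); print(res(s.x).reshape(-1,2).round(1).tolist())
rk=[(R(90,507),(-100,70,24)),(R(138,82),(100,70,24)),(R(452,100),(100,-70,24)),(R(418,543),(-100,-70,24)),
 (S(112,150),(-100,-70,24)),(S(405,95),(100,-70,24)),(S(78,30),(-100,70,24)),(S(120,178),(-100,-70,0))]
rr=lambda q:np.ravel([proj(n,world(q,P))[0]-p for (n,p),P in rk])
k=least_squares(rr,[.55,.15,0],loss="soft_l1",f_scale=.7,x_scale=[.01,.01,.1])
print("rack",k.x,np.degrees(k.x[2])); print(rr(k.x).reshape(-1,2).round(1).tolist())
np.savez("fit.npz",m=s.x,r=k.x)
# bar on its own, top edges front in both + overlay
t=cv2.imread("pics/top0.png");s0=cv2.imread("pics/side0.png")
def ov(im,n,off,f,w,h):
    c=cv2.resize(im[off[1]:off[1]+h,off[0]:off[0]+w],None,fx=f,fy=f,interpolation=cv2.INTER_CUBIC)
    def line(P,col):
        p=(proj(n,P)-off+.5)*f-.5
        for a,b in zip(p,np.roll(p,-1,0)): cv2.line(c,tuple(map(int,a)),tuple(map(int,b)),col,1)
    q=s.x; rect=lambda a,b,z:[(-a,-b,z),(a,-b,z),(a,b,z),(-a,b,z)]
    line(world(q,rect(93,57,0)),(0,200,0)); line(world(q,rect(48.5,22.5,32)),(0,255,255)); line(world(q,rect(47,21,56)),(0,0,255))
    for z in(0,30): line(world(q,[lid(q[3],d,y,z) for d,y in((6,-52),(182,-52),(182,52),(6,52))]),(255,0,0))
    line(world(k.x,rect(100,70,24)),(255,0,255))
    return c
a=ov(t,"top",(240,150),4,190,85); b=ov(s0,"side",(270,170),4,125,120)
H=np.zeros((600,800,3),np.uint8); 
a=cv2.resize(a,(505,226));
H[0:226,0:505]=a; bb=ov(s0,"side",(275,180),4,120,92); H[228:228+368,0:480]=bb
cv2.imwrite("pics/ov.png",H)
E
```

```text
mould [ 0.53941037 -0.19113183  0.07463885  1.01090441] [ 4.27649115 57.92055646]
[[0.3, -0.1], [0.0, -0.3], [0.3, 0.3], [1.3, -0.2], [-1.2, -1.4], [-0.2, 0.1], [-0.5, -0.4], [1.1, -0.6], [0.8, -1.2], [-0.1, -0.0], [0.5, -0.6], [-0.5, 0.5], [1.4, -0.4], [-0.5, -1.0], [-0.5, 0.1], [-1.0, -1.4], [-3.4, -1.4], [1.5, 1.3], [-0.2, -1.4]]
rack [ 0.53425902  0.18364597 -0.0976561 ] -5.595282554033977
[[0.8, 1.4], [0.9, -0.2], [0.2, 0.3], [-0.5, -0.1], [0.8, -0.5], [0.6, -0.9], [-1.7, -0.7], [-0.2, -0.4]]
```

View pics/ov.png

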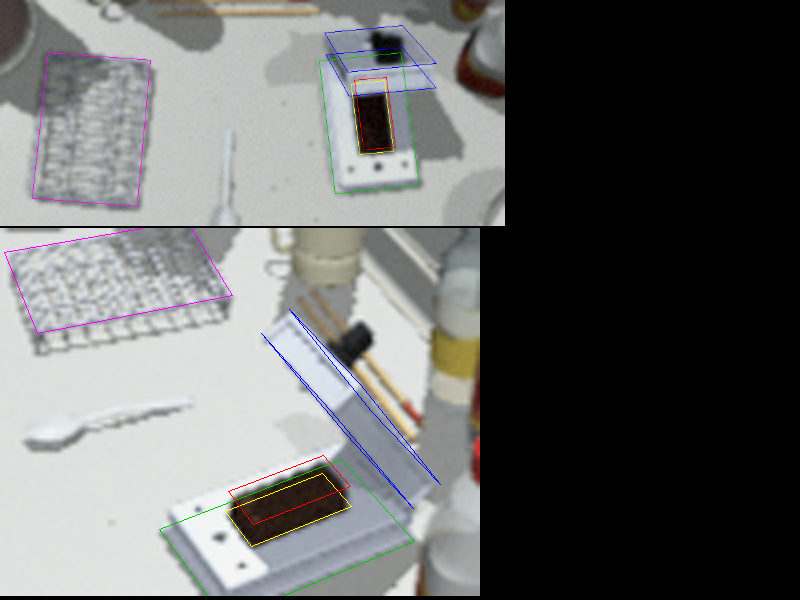

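Sub-centimetre fit: bar, cavity and lid overlay well (lid at 58°), and the rack outline matches. Now the grasp.

```bash
cat >> h.py <<'E'
f=np.load("fit.npz"); m,r=f["m"],f["r"]
def ori(a,yaw,flip):  # approach a given in a frame turned by yaw; closing line along its y
    a=np.array(a,float); a/=np.linalg.norm(a); y=np.array([0,flip,0.]); x=np.cross(y,a)
    return Ro.from_matrix(Ro.from_euler("z",yaw).as_matrix()@np.c_[x,y,a]).as_euler("xyz",degrees=True)
L=np.radians(30); A=np.array([np.sin(L),0,-np.cos(L)])
tip=np.array([1.7,0,40.])
E
python3 - <<'E'
from h import *
from bench import *
for fl in(1,-1):
    for q,t,a in((m,tip-150*A,A),(m,tip,A),(r,[1.7,0,60],A),(m,lid(m[3],170,38,60),[-.34,0,-.94]),(m,[-66,0,77],[0,0,-1])):
        j=ctrl.inverse_kinematics(world(q,t)[0],ori(a,q[2],fl)); print(fl,None if j is None else np.round(j))
E
```

```text
1 [ -51.  -23.  130.   29.   59. -157.]
1 None
1 [ 12.  -3. 126. -18.  29. -58.]
1 [ -21.   21.   79.   -8.   97. -115.]
1 [ -35.    3.  114.   -0.   64. -129.]
-1 [-51. -23. 130.  29.  59.  23.]
-1 [-42.   0. 126.  36.  38.  17.]
-1 [ 12.  -3. 126. -18.  29. 122.]
-1 [-21.  21.  79.  -8.  97.  65.]
-1 [-35.   3. 114.  -0.  64.  51.]
```

Run:
```python
from h import *
from bench import *
o=ori(A,m[2],-1)
ctrl.servo_line([.3,.5,.42],vel=.3)
ctrl.goto(world(m,tip-170*A)[0]+[0,0,.08],o)
ctrl.servo_line(world(m,tip-150*A)[0],vel=.2)
f0=np.array(read_ft_force())
print(ctrl.servo_line(world(m,tip)[0],vel=.12,stop_force=8),read_tool_pos(),world(m,tip)[0],read_t())
ctrl.close_gripper(8); 
print(read_gripper_width(),read_ft_force()-f0,read_ft_torque(),read_grasp_force(),read_t())
```

```text
False [ 0.5413374  -0.19139341  0.04066136] [ 0.54110563 -0.19100506  0.04      ] 5.7333
0.0006278464207002917 [ 0.65762968 -0.25431803  0.27136646] [-0.00666871  0.3824542  -0.01885952] 0.0 7.15
```

The gripper closed on nothing, so I need to look.

Run:
```python
from h import *
from bench import *
t=read_camera("top");s=read_camera("side");cv2.imwrite("pics/t1.png",t);cv2.imwrite("pics/s1.png",s)
a=cv2.resize(t[140:240,330:430],(400,400),interpolation=2);b=cv2.resize(s[170:290,275:395],(400,400),interpolation=2)
cv2.imwrite("pics/c1.png",np.hstack([a,b])); print(read_tool_pos(),read_tool_rot(),proj("top",read_tool_pos()),proj("side",read_tool_pos()))
```

```text
[ 0.54110244 -0.19099732  0.03998359] [179.99958584 -29.99930391   4.27837927] [[379.92823457 192.79612142]] [[347.23965547 248.08683758]]
```

View pics/c1.png

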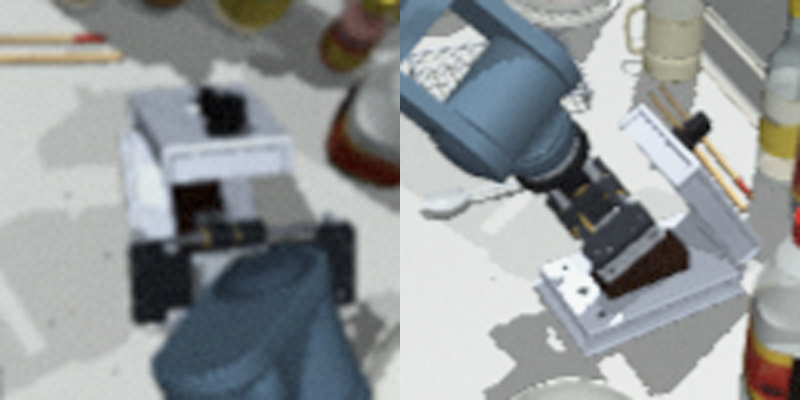

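The bar is still seated, with the fingers around or over it at side crop (630,265). Before deciding I check the readings, and the calibration against the starting tip.

Run:
```python
from h import *
from bench import *
print(proj("side",[.273,.59,.18]),proj("top",[.273,.59,.18]))
print(read_gripper_width(),read_grasp_force(),read_ft_force(),read_t())
s=cv2.imread("pics/s1.png"); cv2.imwrite("pics/c2.png",cv2.resize(s[215:275,320:400],None,fx=10,fy=10,interpolation=cv2.INTER_CUBIC))
```

```text
[[212.51913048 125.38428602]] [[134.15319822 275.16529344]]
0.0005066224666657136 0.0 [-0.47410999 -0.76484898 -0.23334117] 7.25
```

View pics/c2.png

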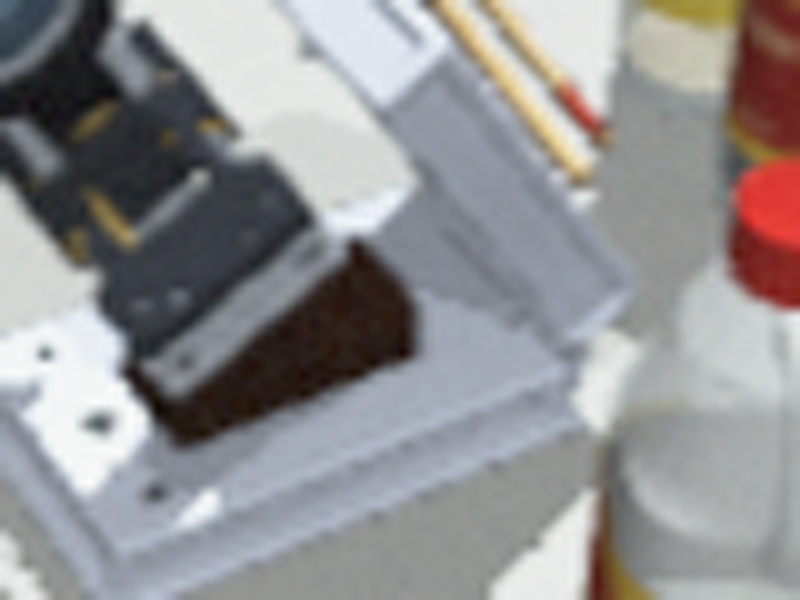

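Run:
```python
from bench import *
import cv2
ctrl.let_go(); print(read_gripper_width(),read_grasp_force(),read_t())
cv2.imwrite("pics/t2.png",read_camera("top"))
ctrl.close_gripper(20); print(read_gripper_width(),read_grasp_force(),read_ft_force(),read_ft_torque(),read_t())
```

```text
0.09402359883617029 0.0 8.7
0.000528200629521477 0.0 [0.72636847 0.14834017 0.01134716] [-0.08597429  0.33310812  0.00325975] 10.1667
```

Run:
```python
from h import *
from bench import *
p=np.array(read_tool_pos()); R=Ro.from_euler("xyz",read_tool_rot(),degrees=True).as_matrix()
for b,yy in((97,88),(97,-88),(60,0),(30,0),(0,0)):
  for x in(-37,37): 
    q=p+R@np.array([x,yy,-b])/1000; print(b,yy,x,q.round(3),proj("side",q).round(1),proj("top",q).round(1))
t=cv2.imread("pics/t1.png");u=cv2.imread("pics/t2.png")
g=lambda i:cv2.resize(i[165:235,350:415],None,fx=6,fy=6,interpolation=cv2.INTER_CUBIC)
cv2.imwrite("pics/c3.png",np.hstack([g(t),g(u)]))
```

```text
97 88 -37 [ 0.467 -0.285  0.106] [[340.7 260. ]] [[412.4 209.6]]
97 88 37 [ 0.531 -0.28   0.143] [[359.4 244.3]] [[412.3 188.4]]
97 -88 -37 [ 0.454 -0.109  0.106] [[313.8 225.5]] [[359.8 214.7]]
97 -88 37 [ 0.518 -0.104  0.143] [[330.8 211.3]] [[358.6 193.6]]
60 0 -37 [ 0.479 -0.196  0.073] [[331.4 247.2]] [[383.8 208.4]]
60 0 37 [ 0.543 -0.191  0.11 ] [[348.9 232.5]] [[383.1 187.7]]
30 0 -37 [ 0.494 -0.195  0.047] [[335.2 251.2]] [[382.  205.5]]
30 0 37 [ 0.558 -0.19   0.084] [[352.3 236.8]] [[381.3 185.2]]
0 0 -37 [ 0.509 -0.193  0.021] [[338.8 255.2]] [[380.3 202.7]]
0 0 37 [ 0.573 -0.189  0.058] [[355.7 241. ]] [[379.6 182.7]]
```

View pics/c3.png

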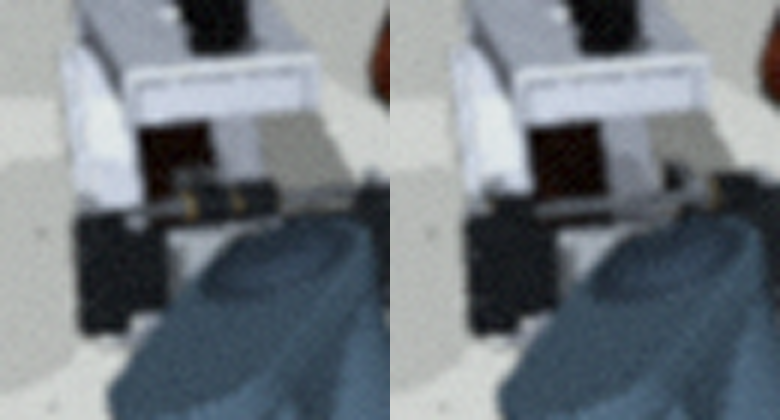

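The image shows the shut fingertips hovering above the bar's top, at px ~(382,194). They are about 15–20 mm further back along the tool axis than the stated TCP. I'll probe down along the axis with open fingers, stopping on the mould's upper face.

Run:
```python
from h import *
from bench import *
ctrl.let_go()
p0=np.array(read_tool_pos()); Aw=Ro.from_euler("z",m[2]).apply(A)
hit=ctrl.servo_line(p0+Aw*.034,vel=.03,stop_force=5)
p=np.array(read_tool_pos()); print(hit,p,(p-p0)@Aw*1000,read_ft_force(),read_ft_torque(),read_t())
```

```text
True [ 0.55594241 -0.18940892  0.01356984] 30.341330794964403 [-2.22275626  0.28542889  3.9497406 ] [0.15599377 0.29200454 0.16767667] 12.5417
```

Run:
```python
from h import *
from bench import *
Aw=Ro.from_euler("z",m[2]).apply(A); p=np.array(read_tool_pos())-Aw*.0035
ctrl.servo_line(p,vel=.03); f0=np.array(read_ft_force())
ctrl.close_gripper(8); F=np.array(read_ft_force())-f0
print(read_gripper_width(),F,read_grasp_force(),read_t())
```

```text
0.041996135560001695 [-0.22286079  0.65863292  1.12718865] 7.999193072319031 13.6583
```

Gripped at 42.0 mm, the bar's width, with almost no side force. Lift next.

Run:
```python
from h import *
from bench import *
ctrl.close_gripper(30); f0=np.array(read_ft_force()); p=np.array(read_tool_pos())
print(p, ctrl.servo_line(p+[0,0,.004],vel=.02,stop_force=15),read_ft_force()-f0,read_gripper_width())
ctrl.servo_line(p+[0,0,.022],vel=.05,stop_force=12)
F=read_ft_force()-f0
print(F,read_ft_torque(),read_gripper_width(),read_grasp_force(),read_tool_pos())
np.save("grasp.npy",p)
Aw=Ro.from_euler("z",m[2]).apply(A)
q=p+[0,0,.022]-Aw*.15
ctrl.servo_line(q,vel=.15); print(read_gripper_width(),read_tool_pos(),read_ft_force()-f0,read_t())
```

```text
[ 0.55418276 -0.18937195  0.01657917] False [ 0.26608207 -0.89659874 -1.85594043] 0.04179615516642713
[ 0.15156433 -0.71738483 -2.37073442] [-0.03186757  0.49539236  0.00132967] 0.041970574033893336 29.9986732006073 [ 0.55437085 -0.18953528  0.03906684]
0.041535611003346726 [ 0.47910907 -0.19448495  0.16745436] [ 0.97688196 -1.03462682 -2.09419941] 15.8833
```

Run:
```python
from h import *
from bench import *
g=np.load("grasp.npy"); off=Ro.from_euler("z",-m[2]).apply(g-[m[0],m[1],0]); off[1]=0; print(off)
P=Ro.from_euler("z",r[2]).apply(off)+[r[0],r[1],.006]; o=ori(A,r[2],-1)
Aw=Ro.from_euler("z",r[2]).apply(A)
ctrl.servo_line(P+[0,0,.10],o,vel=.2); ctrl.dwell(.2)
print(read_gripper_width(),read_tool_pos(),read_t())
ctrl.servo_line(P+[0,0,.012],vel=.1); ctrl.dwell(.1); f0=np.array(read_ft_force())
hit=ctrl.servo_line(P-[0,0,.006],vel=.02,stop_force=2.5)
print(hit,(np.array(read_tool_pos())-P)*1000,read_ft_force()-f0,read_t())
```

```text
[0.01486249 0.         0.01657917]
0.04178494340932335 [0.54910063 0.18179512 0.12269071] 18.1667
True [ 0.05487451 -0.05128182 -0.08049421] [ 0.32897923 -0.71418204  3.68691617] 19.925
```

The bar touched down within 0.1 mm of the expected height. Release it, retreat, and push the lid shut.

```bash
cat >> h.py <<'E'
def push_pose(th,d=172,y=38,gap=0,off=22,t0=12,half=9):
    t=np.radians(t0)*max(th,0)/1.01; a=np.array([-np.sin(t),0,-np.cos(t)]); e=np.array([-np.cos(t),0,np.sin(t)])
    return world(m,np.array(lid(th,d,y,30+gap))-half*e+off*a)[0],ori(a,m[2],-1)
E
python3 - <<'E'
from h import *
from bench import *
Aw=Ro.from_euler("z",r[2]).apply(A)
ctrl.let_go(); p=np.array(read_tool_pos())
ctrl.servo_line(p-Aw*.12,vel=.15); 
for n in("top","side"): cv2.imwrite(f"pics/placed_{n}.png",read_camera(n))
q,o=push_pose(m[3],gap=30); print(q,o,read_t())
for th in(1.01,.7,.4,.1,0): print(ctrl.inverse_kinematics(*push_pose(th)) is not None)
c=np.array(read_tool_pos()); ctrl.servo_line([c[0],c[1],.36],vel=.3); ctrl.close_gripper(20)
ctrl.goto([.5,-.10,.42],o); ctrl.servo_line(q+[0,0,.17],o,vel=.25)
print(ctrl.servo_line(q,vel=.15,stop_force=6),read_tool_pos(),read_t())
E
```

```text
[ 0.59413139 -0.14893382  0.18621219] [180.          12.01074552   4.27649115] 21.9083
True
True
True
True
True
False [ 0.59483547 -0.14923439  0.18754897] 27.3333
```

Run:
```python
from h import *
from bench import *
f0=np.array(read_ft_force())
q,o=push_pose(m[3],gap=3); print(ctrl.servo_line(q,o,vel=.08,stop_force=20),read_ft_force()-f0)
for th in np.arange(.93,-.001,-.093):
    q,o=push_pose(th); h=ctrl.servo_line(q,o,vel=.12,stop_force=20); print(round(th,2),h,(read_ft_force()-f0).round(1),((np.array(read_tool_pos())-q)*1000).round(1))
    if h: break
print(read_t())
for n in("top","side"): cv2.imwrite(f"pics/lid1_{n}.png",read_camera(n))
```

```text
False [-0.44244938 -0.20716299  0.4023144 ]
0.93 False [-0.5 -0.5  0.5] [ 0.2 -0.1  0.4]
0.84 False [ 0.3 -0.7  0.4] [ 0.2 -0.   0.2]
0.74 False [-0.  -1.1  0.1] [0.2 0.  0.1]
0.65 False [ 0.2 -0.  -0.1] [0.1 0.  0.1]
0.56 False [-0.6  0.4  0.6] [0.1 0.1 0.1]
0.47 False [ 0.8 -1.4 -0. ] [-0.   0.1  0. ]
0.37 False [-0.2 -0.4  0.4] [-0.1  0.1 -0. ]
0.28 False [-0.5  0.5  0.3] [-0.1  0.2 -0. ]
0.19 False [-0.6 -0.5  0.1] [-0.   0.1  0.2]
0.09 False [ 1.  -0.6  0.3] [0.  0.1 0.2]
0.0 False [-0.9 -0.   0.6] [-0.   0.1  0.3]
30.9417
```

Run:
```python
from h import *
from bench import *
s0=cv2.imread("pics/side0.png").astype(int);s1=cv2.imread("pics/lid1_side.png").astype(int)
for nm,n,d,y in(("outer mid",30,150,-40),("outer low",30,60,-40),("end",15,182,-20),("side",15,100,-52),("side2",15,40,-52)):
    u,v=proj("side",world(m,lid(m[3],d,y,n)))[0].round().astype(int); w,z=proj("side",world(m,lid(0,d,y,n)))[0].round().astype(int)
    print(nm,(u,v),s0[v,u],s1[v,u],"shut",(w,z),s0[z,w],s1[z,w])
p=np.array(read_tool_pos()); print(p, proj("side",p),proj("side",p+[0,0,.03]),proj("top",p))
# crude ascii map of the dark fingertip around the projected tip
u,v=proj("side",p)[0].round().astype(int)
g=s1.mean(2).astype(int)[v-24:v+8:2,u-16:u+18:2]; print(g)
```

```text
outer mid (np.int64(367), np.int64(221)) [144 144 147] [121 131 136] shut (np.int64(339), np.int64(257)) [29 32 45] [245 245 243]
outer low (np.int64(377), np.int64(234)) [201 199 196] [218 219 217] shut (np.int64(362), np.int64(248)) [148 137 132] [245 244 241]
end (np.int64(355), np.int64(216)) [235 225 220] [229 231 229] shut (np.int64(327), np.int64(260)) [244 245 243] [139 127 123]
side (np.int64(371), np.int64(234)) [155 144 139] [230 232 230] shut (np.int64(354), np.int64(257)) [178 167 159] [157 147 140]
side2 (np.int64(378), np.int64(242)) [162 151 145] [231 233 232] shut (np.int64(369), np.int64(251)) [177 163 158] [162 151 144]
[ 0.46853934 -0.15870981  0.04092564] [[323.62318102 247.76278136]] [[323.72847467 241.33215524]] [[371.83832262 213.27162043]]
[[219 221 222 224 139  40  94  90  47  40  48  44  48  75  77  76  79]
 [208 179 132 121 117  82  74  80  97  42  47  43  38  76  76  75  72]
 [130 194 202 210 209 201 158  91  81  44  45  61  60 107  83  58  48]
 [227 229 224 217 210 212 165 108 108  58  44  46  53  51  44  78 127]
 [228 227 228 228 216 211 182 111 132 112  61  43  66 127 138 140 133]
 [229 227 228 228 227 217 169 125 135 130 128 139 139 137 139 144 143]
 [228 227 228 228 228 219 170 130 145 130 142  91 133 148 181 219 235]
 [229 229 229 227 229 219 173 130 145 137 147 145 169 233 244 242 238]
 [227 227 228 228 228 228 183 131 147 145 169 207  55  65 226 240 241]
 [229 228 229 227 227 219 208 130 146 148 144 101  51  30 227 239 239]
 [228 228 228 229 222 175 173 143 139 131  52  69  36  27 230 239 238]
 [227 229 228 230 219 173 171 172 143  50  32  23  31 201 239 240 206]
 [228 229 227 230 219 151 159 170 128  31  27  28  26 209 240 244 244]
 [228 229 230 230 218 153 132 171 121  30  33  31  52 214 245 245 245]
 [229 228 229 228 219 151 145 133 165  42  31  29  51 232 245 245 245]
 [229 230 230 224 163 149 158 140 148 164 158 156 222 245 244 244 245]]
```

The lid has moved to shut: its bright outer face is now at the shut pixel positions. Press down to be sure, then check it.

Run:
```python
from h import *
from bench import *
f0=np.array(read_ft_force()); p=np.array(read_tool_pos())
h=ctrl.servo_line(p-[0,0,.03],vel=.025,stop_force=15); p1=np.array(read_tool_pos())
print(h,p1,read_ft_force()-f0,read_t())
ctrl.servo_line(p1+[0,0,.015],vel=.05)
c=np.array(read_tool_pos()); ctrl.servo_line([c[0],c[1],.36],vel=.3)
ctrl.let_go(); ctrl.servo_line([.45,-.02,.40],vel=.3)
t=read_camera("top");s=read_camera("side");cv2.imwrite("pics/t3.png",t);cv2.imwrite("pics/s3.png",s)
g=lambda i,a,b,w,h,f:cv2.resize(i[b:b+h,a:a+w],None,fx=f,fy=f,interpolation=cv2.INTER_CUBIC)
H=np.zeros((600,800,3),np.uint8)
a=g(t,355,155,50,75,7);H[:525,:350]=a
b=g(s,310,215,80,75,5.6); H[:b.shape[0],352:352+b.shape[1]]=b[:, :448]
c=g(t,245,160,65,75,2.3);H[425:425+c.shape[0],360:360+c.shape[1]]=c[:175]
d=g(s,270,170,80,50,2.9);H[425:425+d.shape[0],540:540+d.shape[1]]=d
cv2.imwrite("pics/c4.png",H); print(read_t(), proj("top",world(m,[[-66,0,100],[-66+25,0,100],[-88,0,62]])),proj("side",world(m,[[-66,0,100],[-88,52,62],[-88,-52,62],[-88,-52,32]])))
```

```text
True [ 0.46833234 -0.15863912  0.03709268] [-1.67406044  1.62028128  6.63092458] 31.475
35.3 [[385.3292357  208.66855085]
 [384.35130392 201.35452641]
 [384.29198485 216.88891962]] [[330.07419408 241.85484695]
 [316.42893558 242.52275713]
 [331.79756794 263.11022262]
 [331.56514648 269.54468925]]
```

View pics/c4.png

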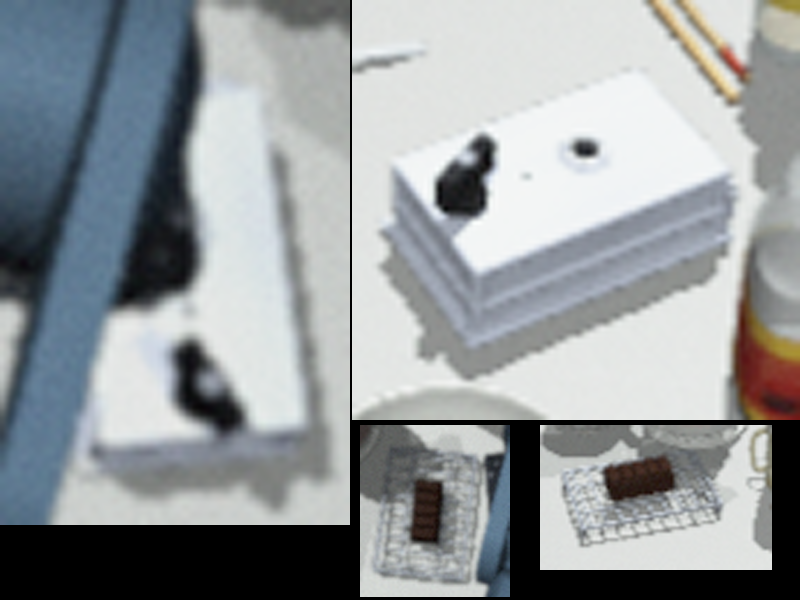

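The lid is shut flat, and the bar lies grooved side up in the middle of the rack, lengthwise. The knob bar runs from top px (381.5,204) to (388.5,216), so φ ≈ -0.48. The pressing contact confirms a constant tip offset of about 25 mm. Now grip the knob.

Run:
```python
from h import *
from bench import *
o=ori([0,0,-1],m[2]+.48,-1); k=world(m,[-66,0,78-25])[0]
ctrl.goto(k+[0,0,.12],o); ctrl.servo_line(k+[0,0,.03],o,vel=.15)
f0=np.array(read_ft_force())
print(ctrl.servo_line(k,vel=.05,stop_force=5),read_tool_pos(),read_joint_positions(),ctrl.inverse_kinematics(k,ori([0,0,-1],m[2]-.785,-1)))
ctrl.close_gripper(10); print(read_gripper_width(),(read_ft_force()-f0).round(2),np.round(read_ft_torque(),3),read_grasp_force(),read_t())
```

```text
False [ 0.4736823  -0.19613174  0.05302323] [-3.51798274e+01  4.75198706e+00  1.14252843e+02  3.52228619e-04
  6.09905014e+01  2.30446327e+01] [-3.51781250e+01  4.74263816e+00  1.14265749e+02 -2.54444375e-14
  6.09916125e+01  9.55225708e+01]
0.014468531561249682 [-4.6   6.54  4.68] [ 1.071  0.919 -0.102] 10.002176240086555 39.1083
```

Run:
```python
from h import *
from bench import *
n=np.array([-np.sin(m[2]+.48),np.cos(m[2]+.48),0]); B=np.array([0,0,0.])
ctrl.let_go(); ctrl.dwell(.2); B=np.array(read_ft_force()); Bt=np.array(read_ft_torque())
k=world(m,[-66,0,78-25])[0]; s=0.0015
for i in range(3):
    ctrl.servo_line(k+n*s,vel=.03); ctrl.close_gripper(10); ctrl.dwell(.1)
    F=(read_ft_force()-B); print(s,F@n,F.round(1),(read_ft_torque()-Bt).round(3),read_gripper_width(),read_t())
    if abs(F@n)<2.5: break
    s+=.0015*np.sign(F@n)
    if i<2: ctrl.let_go()
np.save("s.npy",n*s)
```

```text
0.0015 3.659779263618484 [-2.4  2.8  3.8] [ 0.63   0.425 -0.138] 0.014203852787381198 42.1333
0.003 -4.499648810933558 [ 1.7 -4.2 -2.4] [-0.663 -0.395 -0.167] 0.013707499506418044 44.9583
0.0015 3.914101752270121 [-2.8  2.9  3. ] [ 0.57   0.364 -0.172] 0.013678153394131937 47.7833
```

Run:
```python
from h import *
from bench import *
n=np.array([-np.sin(m[2]+.48),np.cos(m[2]+.48),0]); k=world(m,[-66,0,78-25])[0]+n*.0022
ctrl.servo_line(k,vel=.03); ctrl.close_gripper(50)
J=np.array(read_joint_positions()); e=ctrl.inverse_kinematics(k,ori([0,0,-1],m[2]-.785,-1))
print(J[5],e[5],np.round(read_ft_torque(),3))
for j6 in(e[5]-np.degrees(.785),e[5]):
    J[5]=j6; ctrl.move_j(J); print(read_joint_positions()[5],read_tool_rot()[2],np.round(read_ft_torque(),3),np.round(read_ft_force(),1),read_gripper_width(),read_t())
cv2.imwrite("pics/s5.png",read_camera("side"))
```

```text
23.141505553578423 95.62162228083541 [ 0.104  0.242 -0.107]
50.534692977868396 4.381687154835291 [ 0.033  0.264 -0.16 ] [-0.8  0.4 -0.3] 0.013799759013702794 48.7833
95.50096344703297 -40.5742966475494 [-0.145  0.351  0.103] [-1.9 -1.2 -0.4] 0.013590615121285121 49.5583
```

Run:
```python
from h import *
from bench import *
ctrl.dwell(.2); t1=np.array(read_ft_torque()); print(read_tool_rot()[2])
ctrl.let_go(); ctrl.dwell(.1); print((t1-read_ft_torque()).round(3))
p=np.array(read_tool_pos()); ctrl.servo_line(p+[0,0,.1],vel=.25); ctrl.servo_line([.40,-.0,.38],vel=.35)
t=read_camera("top");s=read_camera("side");cv2.imwrite("pics/t6.png",t);cv2.imwrite("pics/s6.png",s); print(read_t())
from scipy.spatial.transform import Rotation
for n,im in(("top",t),("side",s)):
    c=proj(n,world(m,[-66,0,95]))[0]; g=im.max(2).astype(int)
    print(n,c); u,v=c.round().astype(int); print(g[v-11:v+12,u-11:u+12])
    for phi in(.6,.785,.95):
        b=np.array([[-66+25*sg*np.cos(phi),-25*sg*np.sin(phi),z] for sg in(1,-1) for z in(100,)]); print(phi,proj(n,world(m,b)).round(1).tolist())
```

```text
-40.657466567754554
[-0.323  0.218  0.188]
52.8667
top [385.07653799 208.92697244]
[[225 229 228 228 228 227 221 212 215 222 228 229 227 228 226 228 228 226
  227 224 227 220 180]
 [229 229 228 226 228 226 217 189 196 220 229 227 228 226 227 226 227 226
  227 226 227 221 188]
 [229 228 228 228 230 227 223 209 208 218 227 229 229 228 227 227 229 230
  227 227 228 222 189]
 [230 228 227 227 228 227 227 224 225 227 227 230 229 230 227 229 228 230
  227 227 227 223 197]
 [228 228 228 227 227 227 227 224 225 226 228 229 225 224 223 225 226 230
  226 228 228 226 211]
 [227 230 228 227 230 228 228 222 222 227 226 220 206 177 176 188 218 226
  229 228 227 228 215]
 [228 228 228 228 224 224 227 226 222 224 222 206 156  96  82 125 192 223
  229 227 226 228 222]
 [228 226 228 228 226 224 223 224 221 218 203 160  96  44  30  84 167 216
  230 227 227 227 218]
 [228 228 227 226 226 225 223 214 200 180 146 104  49  24  32  92 172 216
  229 228 227 229 222]
 [228 228 227 227 226 219 198 167 131 109 107  91  63  37  54 111 168 209
  226 228 228 228 220]
 [228 226 227 224 221 206 160  95  58  85 128 1
[... 3007 characters left out ...]
45]
 [141 150 216 241 243 215 119  62  36  29  31  27  38  34  30  30  32  30
  170 238 245 245 245]
 [141 135 170 204 213 191 141  75  33  31  30  33  33  32  32  70  60 108
  220 243 245 245 245]
 [162 143 129 153 178 180 171 120  24  36  33  35  34  29  62 197 235 237
  243 245 245 245 245]
 [170 150 135 138 161 182 180 143  69  32  27  37  33  42 131 193 213 237
  245 245 245 245 245]
 [165 164 145 139 145 168 180 171 146 129 111  88  87 137 171 179 180 198
  236 245 245 245 245]
 [148 166 164 144 135 155 178 177 172 173 167 163 163 171 176 180 179 176
  232 245 245 245 245]]
0.6 [[337.9, 242.5], [322.3, 241.2]]
0.785 [[337.6, 243.5], [322.6, 240.2]]
0.95 [[337.2, 244.3], [323.0, 239.4]]
```

The knob bar's outline in the side image drops from about row 241 on the left to 243.5 on the right, matching the 0.785 rad projection. Everything is clear of the robot, so I hand the job in.

```bash
python3 -c "
from bench import *
print(finish_job(), read_t())"
```

```text
the job is handed in; nothing more can be done
the job is handed in; nothing more can be done
```

The job is handed in at about 53 s: the bar lies flat in the middle of the rack, lengthwise and grooved side up; the lid is shut; and the knob is turned to about 0.785 rad, an eighth of a turn past touching its washer.

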